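# Open the casting crate: turn buttons aside, cover into the tray

### The job

Open the plywood crate for inspection of the casting inside: turn both steel turn buttons aside so that they clear the cover, then lift the cover out by its handle. Set the cover down flat, handle up, inside the shallow steel tray, lowering it right to the tray's floor before letting go; leave the buttons turned aside and do not disturb the other things on the bench.

Things in the scene. Friction and masses are not known exactly. Their poses are not given: they have to be found in the camera images.
- crate: Plywood crate fixed to the bench, 180 mm (its x) by 260 mm (its y), 100 mm high; origin at the centre of its underside, z up. Its top is a flat wooden frame with a 126 x 156 mm opening in which the cover lies flush. It may stand at the left or the right, at any moderate yaw.
- button_a (a joint): Turn button at the crate's +y end, on a vertical pin 100 mm from the crate's centre. 0: its tab points at the crate's centre, overlapping the cover by 20 mm; positive is counter-clockwise from above; stops at -1.75 and 1.75 rad. Turn it either way: it clears the cover from about 1.15 rad and lies along the crate's end at 1.57. Stays where left (friction 0.06 N m). Starts within 0.35 rad of 0.
- button_b (a joint): Turn button at the crate's -y end, on a vertical pin 100 mm from the crate's centre. 0: its tab points at the crate's centre, overlapping the cover by 20 mm; positive is counter-clockwise from above; stops at -1.75 and 1.75 rad. Turn it either way: it clears the cover from about 1.15 rad and lies along the crate's end at 1.57. Stays where left (friction 0.06 N m). Starts within 0.35 rad of 0.
- button_a_hub (a point): Top of button_a on its pin axis, 120 mm over the bench. The button is a steel bar 16 mm wide and 18 mm high, its underside 2 mm over the frame; from the pin it runs 45 mm one way (the tab) and 20 mm the other. The axes turn with it: its own -y points along the tab. Joint 0 gives it the crate's yaw.
- button_a_tip (a point): Top of button_a at the end of its tab, 45 mm from the pin.
- button_b_hub (a point): Top of button_b on its pin axis, 120 mm over the bench. The button is a steel bar 16 mm wide and 18 mm high, its underside 2 mm over the frame; from the pin it runs 45 mm one way (the tab) and 20 mm the other. The axes turn with it: its own +y points along the tab. Joint 0 gives it the crate's yaw.
- button_b_tip (a point): Top of button_b at the end of its tab, 45 mm from the pin.
- cover: Loose plywood cover of the crate, 120 mm (its x) by 150 mm (its y), 12 mm thick, about 0.3 kg; origin at the centre of its underside, z up. It lies in the crate's opening with 3 mm clearance all round, on a ledge 88 mm over the bench, its top flush with the frame; its axes start parallel to the crate's. A steel bow handle stands on its middle.
- cover_handle (a point): Middle of the handle's bar, 47 mm over the cover's underside, over the cover's centre. The bar runs along the cover's y, 14 mm wide (x), 14 mm high, 76 mm long, from 28 to 42 mm over the cover's top, on two posts 64 mm apart.
- tray: Open steel tray fixed to the bench, outside 158 mm (its x) by 190 mm (its y), 26 mm high, walls and floor 5 mm thick, so 148 x 180 mm inside; origin at the centre of its underside, z up. Its long side is its y; the cover fits in with its y along the tray's y, either way round. It stands on the side of the bench that the crate does not.
- wrench: Bystander: steel spanner about 160 mm long, lying between crate and tray; origin at the centre of its underside or of its length.
- bearing: Bystander: steel bearing ring, 68 mm across, 18 mm high, between crate and tray; origin at the centre of its underside or of its length.
- pulley: Bystander: dark steel pulley, 90 mm across, 48 mm high, on the near side between crate and tray; origin at the centre of its underside or of its length.
- oil_can: Bystander: grey can with a pale label, 64 mm across, 150 mm tall, beyond the tray or crate; origin at the centre of its underside or of its length.
- carton: Bystander: closed cardboard carton 90 x 130 x 70 mm; origin at the centre of its underside or of its length.
- bolt_jar: Bystander: white lidded jar, 72 mm across, 85 mm tall; origin at the centre of its underside or of its length.
- mallet: Bystander: hammer about 240 mm long, lying at the left; origin at the centre of its underside or of its length.
- white_box: Bystander: white carton 110 x 75 x 55 mm at the right; origin at the centre of its underside or of its length.

How it is judged:
By the outcome, as a careful person would: the job done as asked, in the order asked, and still so for the second after the job is handed in, with the robot touching nothing.
It also fails if it takes over 58 s, if anything falls off the work surface, if the arm or the gripper's body presses on something with over 40 N, if the wrist force passes 120 N, or if a joint passes its speed limit or range.

### The arm

A 6-joint arm with a two-finger parallel gripper is mounted at the origin on the work surface. World frame = base frame: x ahead of the robot, y to its left, z up, the work surface at z = 0. Lengths are in m, angles in rad, forces in N, time in s.
With the tool pointing down it reaches from about 0.275 to 0.875 m from the base axis. Payload 12.5 kg.
Tool frame: the origin (TCP) lies at the very end of the fingers, on their centre line; the grasp point (between the pads) lies 19 mm behind it; x points along the fingers, y is the direction in which the jaws open and shut, and the axes are right-handed (so a half turn about x gives the same grasp; the last joint's range is limited). The gripper opens to 85 mm and grips with 20 to 120 N. Pads are 22 mm wide; open, the fingers measure 114 mm over their backs; the gripper's body (76 mm by 85 mm) begins 54 mm behind the grasp point. The pads swing forward as they close: fully open they stand 13 mm farther back than shut.
Start: joints at [1.189, 0.351, 1.652, -0, 1.139, -0.085], TCP at [0.161, 0.526, 0.231] pointing down, gripper open.
Joint ranges: [-2.75, 2.75], [-0.79, 2.1], [0.01, 2.65], [-1.57, 4.71], [0.07, 3.14], [-2.87, 2.87]. Speed limits (rad/s): [2.22, 2.22, 2.79, 3.14, 3.14, 3.14].

### API

Orientations are given as a 3x3 rotation matrix whose columns are the frame's x, y, z axes.
In Python, from bench import manip gives the robot as it stands. Calls block until the motion is done:
- manip.move_ptp(position, orientation): joint-space move of the TCP to a pose.
- manip.move_l(position, attitude=None, max_speed=0.15): straight line of the TCP; attitude=None keeps the orientation; max_speed is the mean speed in m/s.
- manip.move_j(angles): joint-space move.
- manip.set_gripper(opening, effort=None): opening from 0.0 (shut) to 1.0 (fully open); effort is the grip in N (None keeps the last); returns when the fingers have stopped.
- manip.dwell(seconds).
- manip.inverse_kinematics(position, orientation): joint angles nearest the present ones, or None.
- manip.grab_frame(name): name is "scene" or "top" or "wrist"; returns (picture, depth): 480x640x3 uint8, red, green, blue; 480x640 float32, m along the optical axis (not along the pixel's ray), 0 where there is no reading.
- manip.get_calibration(name): a dict with "camera_matrix" (3x3 intrinsics, pixels), "k1" (the pictures are not rectified: a ray, as slopes to the right and down, at radius r is drawn at 1 + k1 r^2 times it, then the intrinsics apply), "R" (3x3) and "t" (3): a world point X has camera coordinates R X + t. Camera axes: x right, y down, z forward; pixel columns grow to the right and rows downward; lengths in m; the calibration is good to about 2 mm. A picture is of the moment at which its call begins: read the wrist's pose just before it. get_calibration takes no time and is no camera call; for the wrist camera it gives the pose at the moment of the call.
A pose or a line that the arm cannot do raises manip.Unreachable and nothing moves.
- manip.sign_off(): hands the job in, once; it reports no verdict.
Trained networks look in the newest picture that a camera, given by its name, has taken for a name from the list of things; names that differ only in an ending like _2 or _b are one class to them, and where a whole thing is asked for, a point or a joint stands for the part that bears it (a point fixed in the world has none). Each returns a list of dicts, best first, with "confidence" (0 to 1); they miss things now and then, are a little off and sometimes report something else, mostly with a low value. They report only what shows in the picture. A call takes as long as a camera call.
- manip.look_for(camera, name): "at" ([x, y, z] in m, in world coordinates, good to about 4 mm: the middle of the surface that is visible of it).
Readings, each from a call of its own:
- manip.current_time(): time.
- manip.current_qpos(): joint angles.
- manip.current_joint_vel(): joint speeds.
- manip.current_joint_torque(): joint torques, N m.
- manip.current_ee_pos(): TCP position.
- manip.current_tcp_rot(): TCP orientation.
- manip.current_force(): force on the tool from outside, world axes, zero at the start.
- manip.current_ft_torque(): the same for the moment, N m.
- manip.current_grip_width(): opening from 0.0 (shut) to 1.0 (fully open).
Only numpy, scipy, OpenCV 4.12 (cv2) and the standard library are available. Lean on these libraries where they do the work, as an engineer would, in place of code of your own. Each camera call takes 0.05 s, during which the arm holds its last target.

## Working session

There is one attempt and no reset: what is moved stays moved. The work goes in short steps, each a Python script; the robot and the scene stay as the last script left them, time stands still between calls to the robot, and variables do not carry over. Pictures are saved under pics/ and viewed, and the job is handed in when it is done.

```bash
ls; mkdir -p pics
python3 - <<'E'
from bench import manip
import cv2
print(manip.current_time(),manip.current_ee_pos(),manip.current_tcp_rot(),manip.current_grip_width())
for c in ("scene","top","wrist"):
    p,d=manip.grab_frame(c); cv2.imwrite(f"pics/{c}0.png",p[:,:,::-1])
    k=manip.get_calibration(c); print(c,k)
    if c!="wrist":
        for n in ("crate","button_a_hub","button_a_tip","cover","cover_handle","tray"):
            for r in manip.look_for(c,n)[:3]: print(n,[round(float(v),3) for v in r["at"]],round(r["confidence"],2))
print(manip.current_time())
E
```

```text
pics
0.0 [0.16071901 0.52562753 0.23073287] [[-4.40920318e-04  2.92507284e-01  9.56263193e-01]
 [-1.16004547e-03  9.56262493e-01 -2.92507605e-01]
 [-9.99999230e-01 -1.23828133e-03 -8.23138115e-05]] 0.9993782200569378
scene {'camera_matrix': array([[440.7201756 ,   0.        , 317.39598264],
       [  0.        , 440.7201756 , 239.20561067],
       [  0.        ,   0.        ,   1.        ]]), 'k1': 0.02267692735239514, 'R': array([[-0.67210899,  0.74041962, -0.00694867],
       [ 0.56259452,  0.50454363, -0.65492223],
       [-0.48141136, -0.44408841, -0.75566433]]), 't': array([ 0.39534264, -0.25483271,  1.3395041 ])}
crate [0.579, -0.151, 0.096] 0.58
button_a_hub [0.532, -0.125, 0.115] 0.7
button_a_tip [0.528, -0.127, 0.121] 0.65
cover [0.545, -0.208, 0.099] 0.8
cover [0.574, 0.004, 0.008] 0.25
cover [0.79, 0.106, 0.068] 0.2
cover_handle [0.541, -0.209, 0.104] 0.91
cover_handle [0.531, -0.123, 0.12] 0.63
tray [0.555, 0.234, 0.005] 0.83
top {'camera_matrix': array([[439.57996547,   0.        , 323.17412337],
       [  0.        , 439.57996547, 234.9303202 ],
       [  0.        ,   
[... 195 characters left out ...]
.97694593]]), 't': array([-0.0256976 ,  0.61967762,  1.24817136])}
crate [0.523, -0.206, 0.103] 0.65
button_a_hub [0.53, -0.134, 0.119] 0.57
button_a_tip [0.523, -0.13, 0.122] 0.67
cover [0.531, -0.216, 0.1] 0.84
cover_handle [0.526, -0.22, 0.101] 0.57
tray [0.553, 0.239, 0.003] 0.68
wrist {'camera_matrix': array([[416.13322546,   0.        , 330.03774038],
       [  0.        , 416.13322546, 241.80002713],
       [  0.        ,   0.        ,   1.        ]]), 'k1': 0.020500029628775444, 'R': array([[ 0.29194129,  0.95643563,  0.00108458],
       [ 0.91784299, -0.28047983,  0.28088308],
       [ 0.26895079, -0.08100589, -0.95974138]]), 't': array([-0.55048393, -0.03687739,  0.37723345])}
0.75
```

View pics/scene0.png

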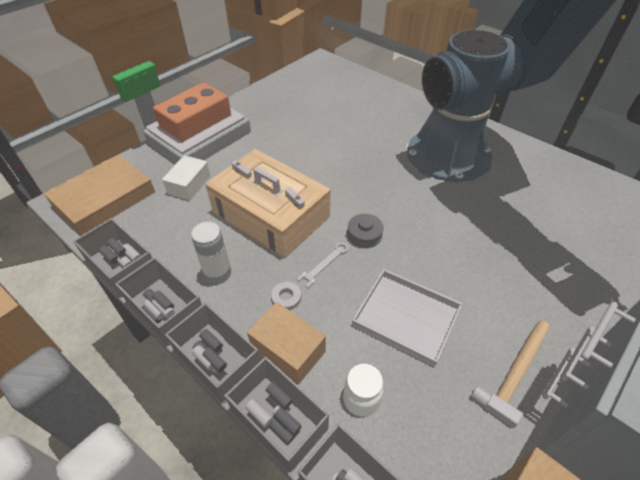

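View pics/top0.png

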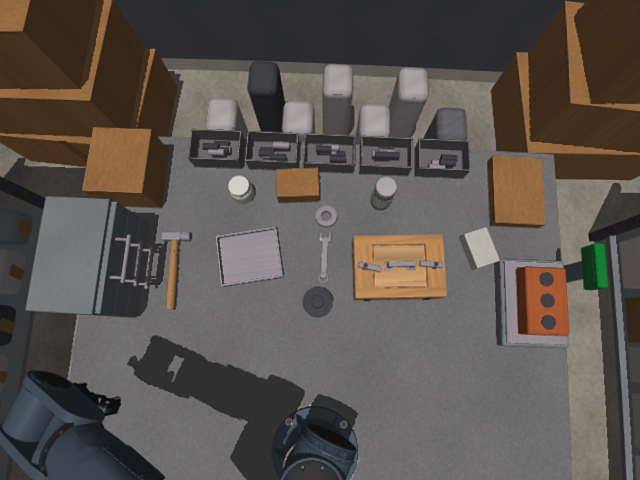

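Scene: the crate is at the right (top image ~(400,267)), the tray at the left (~(250,257)), with wrench, bearing and pulley between them. I'll measure both from close wrist views.

```bash
cat > h.py <<'E'
from bench import manip
import numpy as np, cv2
def ori(psi):
    c,s=np.cos(psi),np.sin(psi)
    return np.array([[0,c,s],[0,s,-c],[-1,0,0]],float)
def shot(c,f):
    k=manip.get_calibration(c); p,d=manip.grab_frame(c)
    cv2.imwrite(f"pics/{f}.png",p[:,:,::-1]); np.savez(f"{f}.npz",p=p,d=d,K=k["camera_matrix"],k1=k["k1"],R=k["R"],t=k["t"])
def load(f): return dict(np.load(f"{f}.npz"))
def rays(k,uv):
    dist=np.array([float(k["k1"]),0,0,0,0])
    return cv2.undistortPoints(np.asarray(uv,float).reshape(-1,1,2),k["K"],dist)[:,0]
def cloud(k):
    v,u=np.mgrid[:480,:640]; n=rays(k,np.stack([u.ravel(),v.ravel()],1))
    z=k["d"].ravel(); P=np.c_[n*z[:,None],z]
    X=(P-k["t"])@k["R"]; X[z==0]=np.nan
    return X.reshape(480,640,3)
def look(c,names,top=3):
    for n in names:
        for r in manip.look_for(c,n)[:top]: print(n,[round(float(v),3) for v in r["at"]],round(r["confidence"],2))
E
python3 - <<'E'
from h import *
manip.move_ptp([.52,.237,.33],ori(np.pi/2)); manip.dwell(.1)
shot("wrist","w_tray"); look("wrist",["tray"])
manip.move_ptp([.50,-.215,.38],ori(np.pi/2)); manip.dwell(.1)
shot("wrist","w_cr1"); look("wrist",["crate","cover","cover_handle","button_a_hub","button_a_tip"])
print(manip.current_time(),manip.current_qpos())
for f in ("w_tray","w_cr1"):
    X=cloud(load(f)); print(f,[np.round(np.nanpercentile(X[...,i],[1,50,99]),3) for i in range(3)])
E
```

```text
tray [0.554, 0.234, 0.007] 0.59
crate [0.518, -0.219, 0.099] 0.75
cover [0.528, -0.226, 0.101] 0.71
cover_handle [0.524, -0.221, 0.1] 0.81
button_a_hub [0.525, -0.131, 0.119] 0.95
button_a_hub [0.672, 0.006, 0.019] 0.75
button_a_tip [0.526, -0.133, 0.123] 0.81
4.7417 [-4.91231245e-01  2.30902098e-01  1.44909959e+00 -4.33726750e-07
  1.46160775e+00 -2.06239004e+00]
w_tray [array([0.338, 0.514, 0.844]), array([-0.137,  0.229,  0.558]), array([-0.003,  0.   ,  0.415])]
w_cr1 [array([0.308, 0.494, 0.846]), array([-0.617, -0.222,  0.174]), array([-0.003,  0.003,  0.465])]
```

View pics/w_cr1.png

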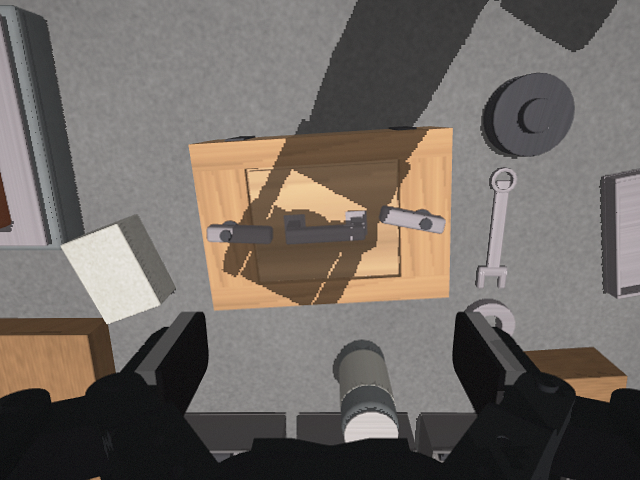

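View pics/w_tray.png

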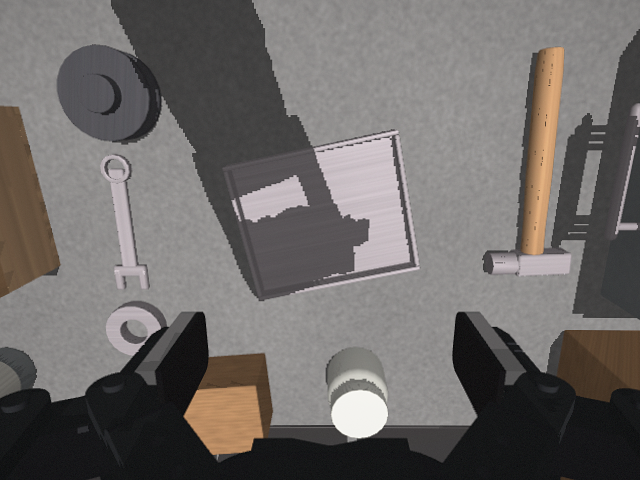

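```bash
cat > an.py <<'E'
from h import *
def rect(X,m,lab):
    P=X[m][:,:2]; (c,s,a)=cv2.minAreaRect((P*1000).astype(np.float32)); print(lab,m.sum(),"c",np.round(c,1),"size",np.round(s,1),"ang",round(a,2),"z",np.round(np.median(X[m][:,2]),4))
def box(X,cx,cy,hx,hy,lo,hi):
    return (abs(X[...,0]-cx)<hx)&(abs(X[...,1]-cy)<hy)&(X[...,2]>lo)&(X[...,2]<hi)
def comp(m,k=1):
    n,l,st,_=cv2.connectedComponentsWithStats(m.astype(np.uint8))
    o=np.argsort(-st[1:,4])[:k]+1
    return [l==i for i in o]
if __name__=="__main__":
    X=cloud(load("w_tray")); 
    for m in comp(box(X,.555,.237,.15,.15,.020,.032)): rect(X,m,"tray rim")
    for m in comp(box(X,.555,.237,.15,.15,.003,.009)): rect(X,m,"tray floor")
    Xt=cloud(load("w_cr1"))
    for m in comp(box(Xt,.525,-.22,.17,.17,.094,.106)): rect(Xt,m,"frame")
    for m in comp(box(Xt,.525,-.22,.17,.17,.112,.128),3): rect(Xt,m,"btn")
    for m in comp(box(Xt,.525,-.22,.17,.17,.133,.150),3): rect(Xt,m,"handle")
E
python3 an.py
```

```text
tray rim 3045 c [554.5 231.8] size [158.  191.3] ang 11.85 z 0.0244
tray floor 16710 c [555.6 232.1] size [147.6 182.6] ang 11.75 z 0.004
frame 37168 c [ 534.6 -218.8] size [180.4 261.5] ang 3.58 z 0.0988
btn 1052 c [ 525.6 -131.1] size [64.6 16.5] ang 79.02 z 0.1188
btn 1044 c [ 541.3 -306.1] size [65.7 17. ] ang 88.41 z 0.1184
btn 50 c [ 529.6 -250.4] size [11.9  1.8] ang 87.01 z 0.1193
handle 1239 c [ 534.1 -218.2] size [14.4 76. ] ang 3.64 z 0.1405
```

The pictures and point clouds agree with the text. The crate centre is (534.5, -218.5) mm with yaw 3.6°. The handle rect is 14x76 and its top is at 141. Button a is at about -0.25 rad and b at about -0.09. The tray is at (555, 232) with yaw 11.8°. Next I straddle each button at its hub and turn it with the wrist.

```bash
cat > turn.py <<'E'
from h import *
C=np.array([.5345,-.2185]); yaw=np.radians(3.6); Y=np.array([-np.sin(yaw),np.cos(yaw)])
def F(l): print(l,round(manip.current_time(),2),np.round(manip.current_force(),1),np.round(manip.current_ft_torque(),2),round(manip.current_grip_width(),3))
def turn(hub,q0,q1):
    h=lambda z:[hub[0],hub[1],z]
    manip.move_ptp(h(.20),ori(yaw+q0)); manip.move_l(h(.107),max_speed=.1); F("down")
    manip.set_gripper(.24,20); F("closed")
    q=np.array(manip.current_qpos())
    for f in np.linspace(0,1,5)[1:]:
        manip.move_ptp(h(.107),ori(yaw+q0+(q1-q0)*f)); F("turn")
    manip.set_gripper(.5); manip.move_l(h(.20),max_speed=.15)
E
python3 - <<'E'
from turn import *
manip.set_gripper(.5,20)
turn(C+.1*Y,-.254,-1.68)
manip.dwell(.05); shot("wrist","w_a"); print(manip.current_time())
E
```

```text
down 8.02 [0.9 0.6 0.5] [ 0.01  0.04 -0.04] 0.501
closed 8.36 [ 0.3 -0.1  0.2] [ 0.   -0.01 -0.04] 0.243
turn 8.79 [-0.1  1.   0.1] [0.02 0.03 0.02] 0.239
turn 9.22 [ 0.2 -0.6  0.6] [-0.09 -0.08 -0.02] 0.241
turn 9.66 [ 2.8 -0.6 -0.7] [-0.18 -0.27  0.03] 0.239
turn 10.09 [ 3.  -3.   0.2] [-0.47 -0.4   0.02] 0.236
11.3
```

View pics/w_a.png

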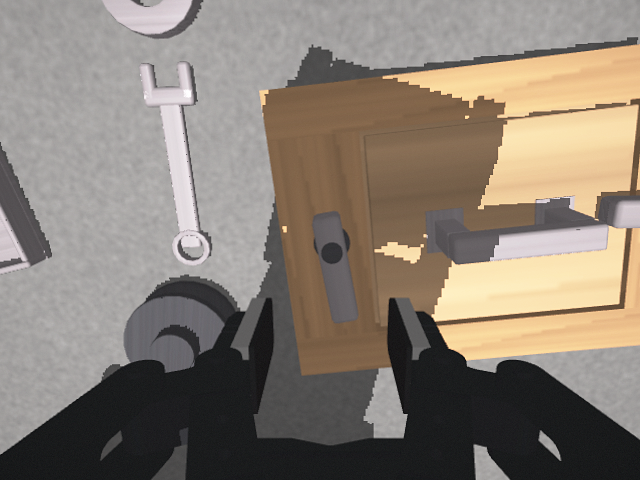

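Button a, at (335,265), now lies along the crate's end and clears the cover. Next is b.

Run:
```python
from turn import *
turn(C-.1*Y,-.09,-1.68)
manip.move_ptp([.50,-.215,.38],ori(0.0)); manip.dwell(.05); shot("wrist","w_b"); print(manip.current_time(), manip.current_grip_width())
from an import *
Xt=cloud(load("w_b"))
for lab,lo,hi,k in(("frame",.094,.106,1),("btn",.112,.126,3),("handle",.133,.15,1)):
    for m in comp(box(Xt,.535,-.2185,.17,.17,lo,hi),k): rect(Xt,m,lab)
```

```text
down 14.03 [ 0.5 -0.6 -0.2] [-0.02 -0.   -0.01] 0.497
closed 14.38 [-0.9  0.4  0.8] [-0.   -0.03  0.05] 0.24
turn 14.84 [ 0.2 -0.  -0.3] [-0.02  0.01 -0.  ] 0.24
turn 15.31 [ 0.3 -0.4 -0.3] [-0.05 -0.02 -0.03] 0.242
turn 15.78 [ 1.8 -1.7 -1. ] [-0.18 -0.24  0.03] 0.24
turn 16.24 [ 2.1 -2.5 -1.2] [-0.43 -0.42  0.03] 0.238
18.7917 0.505368482977316
frame 23936 c [ 534.6 -218.6] size [181.2 260.7] ang 3.66 z 0.0989
btn 1315 c [ 515.9 -120.8] size [65.6 15.9] ang 8.21 z 0.119
btn 942 c [ 553.7 -315.5] size [64.7 16.1] ang 8.64 z 0.1183
btn 32 c [ 530.9 -181.5] size [15.2  6.4] ang 31.74 z 0.1165
handle 1237 c [ 535.2 -218.4] size [14.2 76. ] ang 3.67 z 0.1406
```

View pics/w_b.png

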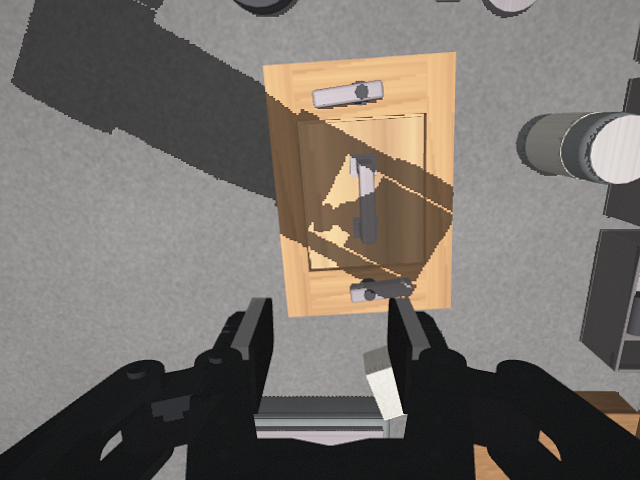

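Both buttons are at about -1.49 rad, clear of the cover. Handle top measures 141 mm, so the bar's mid-height is ~134–135 mm. Next I grasp and lift.

Run:
```python
from turn import *
psi=np.radians(3.65); p=[.535,-.2185]
manip.move_ptp(p+[.19],ori(psi)); manip.move_l(p+[.116],max_speed=.1); F("down")
manip.set_gripper(.0,60); F("grip")
manip.move_l(p+[.135],max_speed=.04); F("lift19")
manip.move_l(p+[.28],max_speed=.15); F("up"); shot("scene","s_up"); shot("wrist","w_up")
```

```text
down 20.48 [ 0.6 -0.3  0.5] [-0.01  0.   -0.02] 0.502
grip 20.84 [-1.8  0.8  6.5] [ 0.14  0.19 -0.02] 0.149
lift19 21.47 [-0.2  0.2 -3.3] [-0.02  0.01 -0.03] 0.153
up 22.58 [ 0.2 -0.9 -3.6] [-0.02  0.05 -0.01] 0.153
```

View pics/s_up.png

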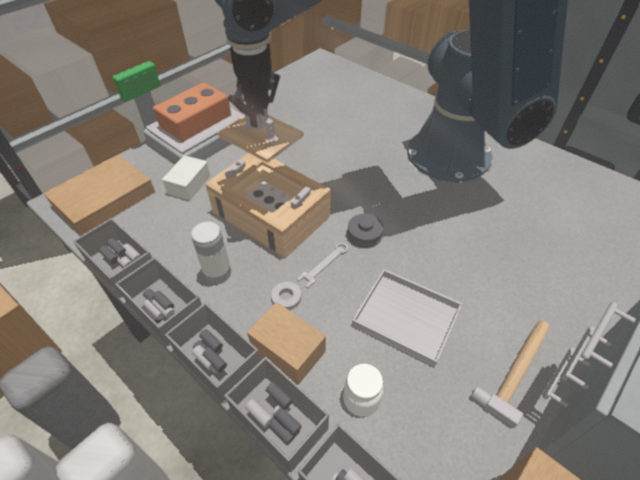

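View pics/w_up.png

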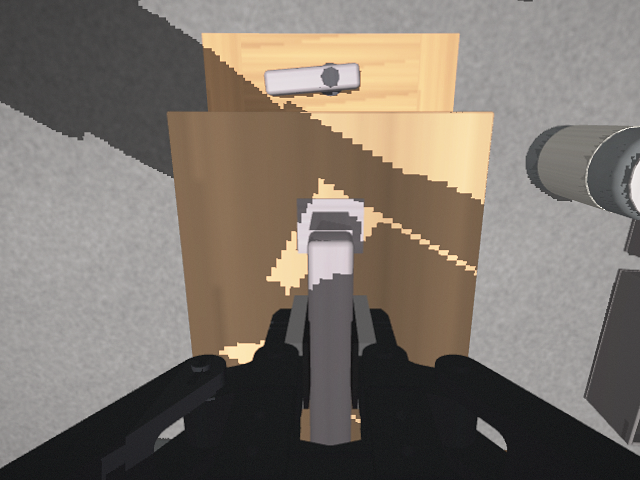

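The cover hangs from the handle (scene image ~(262,135)) with the crate open below. I'll check how flat it hangs, carry it over, and lower it with force feedback.

Run:
```python
from turn import *
X=cloud(load("w_up")); m=(X[...,2]>.24)&(X[...,2]<.285)&(np.mgrid[:480,:640][0]<300)
P=X[m]; A=np.c_[P[:,:2]-P[:,:2].mean(0),np.ones(len(P))]
s=np.linalg.lstsq(A,P[:,2],rcond=None)[0]; r=abs(P[:,2]-A@s)<.004
s=np.linalg.lstsq(A[r],P[r][:,2],rcond=None)[0]; print("cover plane slope,z",np.round(s,4),m.sum())
psi=np.radians(11.8); p=[.555,.232]
manip.move_ptp(p+[.28],ori(psi)); F("over")
manip.move_l(p+[.10],max_speed=.15); manip.move_l(p+[.040],max_speed=.06); F("near")
z=.040
while z>.029:
    z-=.001; manip.move_l(p+[z],max_speed=.03); manip.dwell(.05)
    f=manip.current_force()[2]; print(round(z,4),round(f,1),np.round(manip.current_ee_pos()[2],4))
    if f>2: break
F("contact"); shot("scene","s_dn"); shot("wrist","w_dn")
```

```text
cover plane slope,z [-0.0045  0.003   0.2613] 54173
over 24.33 [ 0.8  0.2 -3.3] [-0.02  0.04 -0.  ] 0.153
near 26.83 [-1.2 -0.4 -2.7] [ 0.01 -0.05 -0.04] 0.152
0.039 -3.8 0.0392
0.038 -3.7 0.038
0.037 -4.0 0.037
0.036 -3.2 0.036
0.035 -3.1 0.035
0.034 -3.8 0.034
0.033 5.8 0.0337
contact 28.93 [-2.6 -1.2  5.8] [-0.24  0.53  0.01] 0.147
```

View pics/w_dn.png

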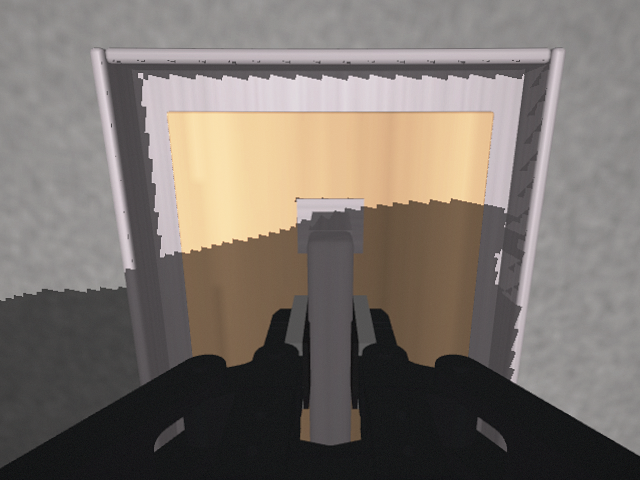

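View pics/s_dn.png

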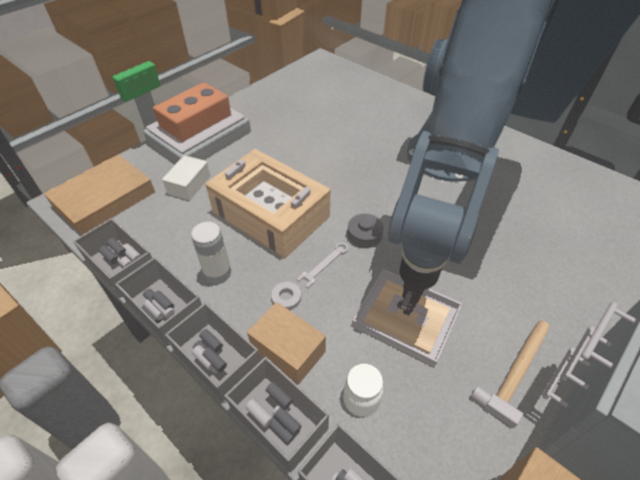

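The cover is centred in the tray with gaps all round, and contact came at the expected height (TCP 33.7 mm; 33 expected). Now I release and retreat.

Run:
```python
from turn import *
from an import *
p=[.555,.232]
manip.set_gripper(.45,20); F("open"); manip.move_l(p+[.12],max_speed=.1); manip.move_l([.50,.232,.33],max_speed=.2)
manip.dwell(.1); F("clear"); shot("wrist","w_fin"); shot("top","t_fin"); shot("scene","s_fin")
X=cloud(load("w_fin"))
for m in comp(box(X,.555,.232,.11,.11,.012,.0195)): rect(X,m,"cover top")
for m in comp(box(X,.555,.232,.11,.11,.0205,.032)): rect(X,m,"rim")
for m in comp(box(X,.555,.232,.05,.06,.05,.07)): rect(X,m,"handle")
Xt=cloud(load("t_fin"))
for m in comp(box(Xt,.535,-.2185,.17,.17,.111,.13),2): rect(Xt,m,"btn")
```

```text
open 29.4 [0.2 0.7 1.3] [-0.04 -0.05  0.03] 0.451
clear 31.75 [-0.1 -0.7 -1. ] [ 0.02 -0.   -0.01] 0.451
cover top 13436 c [556.1 232.5] size [119.8 149.9] ang 11.71 z 0.0158
rim 3080 c [554.9 231.7] size [158.6 188.8] ang 11.96 z 0.0244
handle 1066 c [555.8 232.9] size [14.3 75.2] ang 11.69 z 0.0575
btn 140 c [ 553.  -316.2] size [65.2 17.6] ang 8.68 z 0.1193
btn 133 c [ 516.6 -122.4] size [64.8 16. ] ang 8.32 z 0.1199
```

View pics/w_fin.png

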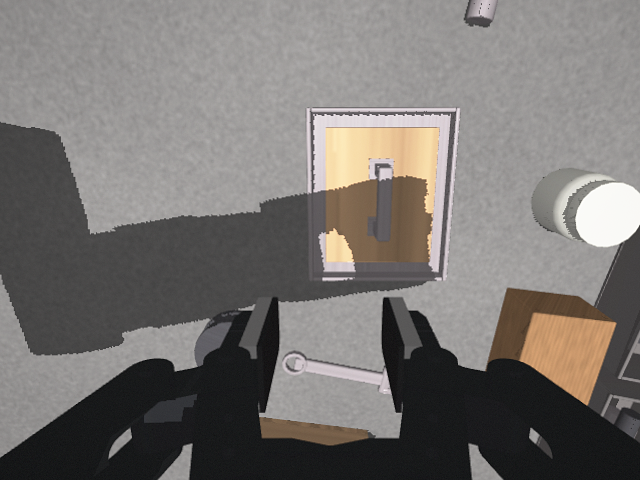

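View pics/t_fin.png

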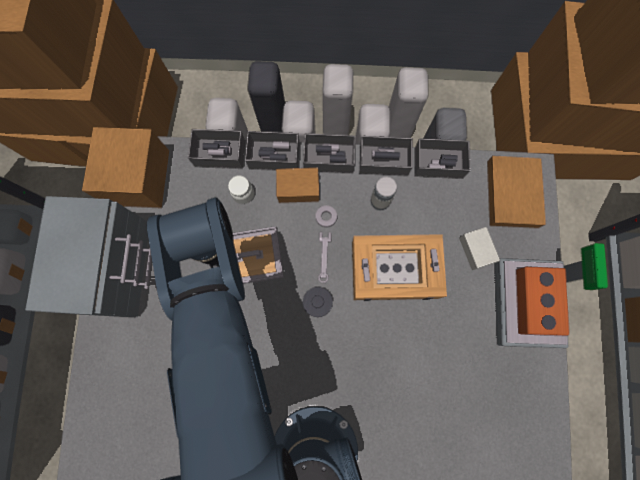

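The cover lies flat and centred in the tray, with its top at ~16 mm and the handle up. Both buttons are aside, and the bystanders are where they were.

```bash
python3 -c "
from bench import manip
manip.sign_off(); print(manip.current_time())"
```

```text
the job is handed in; nothing more can be done
the job is handed in; nothing more can be done
```

The crate is open and the cover is in the tray; I handed the job in at about 32 s of the 58 s.

- **Buttons:** I turned both with the gripper straddling their hubs. They ended at about -1.49 rad, past the 1.15 rad needed, and were still there in the last picture.
- **Cover:** I lifted it by its handle and lowered it to the tray floor, with contact at a tool height of 33.7 mm against 33 mm expected. I then let go and backed off.

**Last checks:**
- The cover is flat with the handle up, its centre within about 1.5 mm of the tray's and its angle within 0.3° of it.
- Its top measures 15.8 mm against 17 mm nominal. The depth readings run about 1 mm low everywhere, so this fits a seated cover.
- I compared the other things only by eye between the first and last top pictures. None looked moved, but the arm hid the mallet in the last one; its path never went near it.
- The largest force I read was about 6.5 N. No check failed.

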